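Scrub out the measuring jug with the long brush

TASK

Take the long brush with the orange handle out of its grey stand and scrub out the blue measuring jug: push the brush down to the bottom of the jug three times, drawing it up at least half the jug's depth between the pushes. Then put the brush back in its stand, lowering it to the stand's floor without dropping it, and let go. Leave the jug standing upright where it is, and do not disturb the bottle, the tub or the magnifier.

Things in the scene. Friction and masses are not known exactly. Their poses are not given: they have to be found in the camera images.
- brush: Loose brush, 200 mm long, 0.14 kg, upright in the stand. Origin: centre of the flat end of its white bristle head; z along it to the handle. Head: stiff core 48 mm in diameter from 0 to 85 mm, with soft bristle rings 57 mm in diameter (seen, not felt), tapering in to 95 mm; steel shank 12 mm in diameter to 130 mm; round orange handle 26 mm in diameter, 130 to 200 mm.
- brush_grip (a point): Middle of the brush's orange handle, on its axis, 165 mm above the brush's origin; z along the brush. Grip the handle here, 26 mm wide, from above.
- stand: Grey round cup fixed to the worktop, the brush's place. Origin: centre of its underside, on the worktop. Outside 72 mm, inside 64 mm in diameter, rim at 70 mm, floor at 6 mm; a foot disc 104 mm in diameter and 5 mm high.
- stand_floor (a point): Centre of the stand's inner floor, 6 mm above the worktop; z up.
- jug: Loose blue open jug, 0.35 kg, 125 mm high. Origin: centre of its underside, z up. Outside 76, inside 68 mm in diameter up to 95 mm height, then flaring to 96 outside, 88 mm inside at the rim; inner floor at 6 mm; foot disc 96 mm in diameter. Loop handle, 10 mm thick, reaches out to 75 mm along the jug's +y, 25 to 93 mm high.
- jug_floor (a point): Centre of the jug's inner floor, 6 mm above its underside (the jug is 119 mm deep inside); z up out of the jug's mouth.
- descaler: Bystander: closed white bottle, green label, red cap, 72 mm in diameter and 150 mm high, standing. Origin: centre of its underside. The bottle, the jug and the stand can each be on the left, in the middle or on the right.
- tub: Bystander: pale blue open tub, 110 x 170 x 70 mm (x, y, z). Origin: centre of its underside.
- magnifier: Bystander: white hand magnifier lying flat, 14 mm thick: a ring 124 mm in diameter, with a handle 26 mm wide that reaches 185 mm from the ring's centre along -y. Origin: ring's centre, on the worktop.
Things that resemble listed ones, but are neither listed nor needed, are in the scene too. What is shaped like the brush but yellow is not meant.

How it is judged:
On the way, in this order (a step that is already met when the one before it is completed fails the run):
1. the gripped brush is down inside the jug for the first time, the end of its head within 15 mm of the jug's floor (z of brush in the frame of jug_floor below 0.015 m and horizontal distance between brush and jug_floor below 0.025 m and angle between each of brush, jug's own z axis and vertical below 0.4 rad and contact force between the fingers and brush above 0.5 N), for 0.05 s.
2. still gripped and over the jug's floor, the brush is drawn up so that the end of its head is more than 50 mm above the jug's floor (z of brush in the frame of jug_floor above 0.05 m and horizontal distance between brush and jug_floor below 0.025 m and angle between each of brush, jug's own z axis and vertical below 0.4 rad and contact force between the fingers and brush above 0.5 N), for 0.02 s.
3. the gripped brush is down inside the jug for the second time, the end of its head within 15 mm of the jug's floor (all of step 1), for 0.05 s.
4. still gripped and over the jug's floor, the brush is drawn up so that the end of its head is more than 50 mm above the jug's floor (all of step 2), for 0.02 s.
5. the gripped brush is down inside the jug for the third time, the end of its head within 15 mm of the jug's floor (all of step 3), for 0.05 s.
At the end, for the whole second after the job is handed in: The brush stands released and at rest in its stand: the end of its head within 20 mm of the stand's centre and 15 mm of its floor, leaning less than 20 degrees. The jug stands upright on the worktop (within 0.1 rad, underside below 10 mm), at rest, within 50 mm of where it started (horizontal distance between brush and stand_floor below 0.02 m and z of brush in the frame of stand_floor below 0.015 m and angle between brush's own z axis and vertical below 0.35 rad and linear speed of each of brush, jug below 0.02 m/s and angle between jug's own z axis and vertical below 0.1 rad and height (world z) of jug below 0.01 m and distance of jug from where it was at the start of the episode below 0.05 m); the robot touches nothing.
It fails at once if the brush is dropped: not held by the fingers while the end of its head is more than 45 mm above the worktop (height (world z) of brush above 0.045 m and contact force between the fingers and brush below 0.05 N).
It fails at once if the jug is tipped by more than 0.6 rad (angle between jug's own z axis and vertical above 0.6 rad).
It fails at once if the bottle, the tub or the magnifier is moved by more than 30 mm, or the bottle tipped (distance of any of descaler, tub, magnifier from where it was at the start of the episode above 0.03 m or angle between descaler's own z axis and vertical above 0.4 rad).
It also fails if it takes over 64 s, if anything falls off the work surface, if the arm or the gripper's body presses on something with over 40 N, if the wrist force passes 120 N, or if a joint passes its speed limit or range.

ROBOT

A 6-joint arm with a two-finger parallel gripper is mounted at the origin on the work surface. World frame = base frame: x ahead of the robot, y to its left, z up, the work surface at z = 0. Lengths are in m, angles in rad, forces in N, time in s.
With the tool pointing down it reaches from about 0.35 to 0.775 m from the base axis. Payload 7.3 kg.
Tool frame: the origin (TCP) lies on the front face of the gripper's body, between the roots of the fingers; the fingertips stand ahead of it and the grasp point (between the pads) lies 47 mm ahead of it (finger_overhang is the z of the fingertips in the tool frame, in m); z points along the fingers, y is the line along which they close (so a half turn about z gives the same grasp; the last joint's range is limited). The gripper opens to 92 mm and grips with 3 to 60 N. Pads are 19 mm wide; open, the fingers measure 130 mm over their backs; the gripper's body (75 mm by 190 mm) begins 47 mm behind the grasp point.
Start: joints at [-1.355, 0.342, 1.524, -0, 1.275, -0.146], TCP at [0.186, -0.491, 0.292] pointing down, gripper open.
Joint ranges: [-2.53, 2.53], [-0.77, 2.02], [0.04, 2.7], [-1, 4.14], [0.28, 2.66], [-3.11, 3.11]. Speed limits (rad/s): [2.57, 2.57, 3.14, 3.14, 3.14, 3.14].

INTERFACE

Orientations are given as [roll, pitch, yaw] about the fixed x, y, z axes, in that order (R = Rz(yaw) Ry(pitch) Rx(roll)).
In Python, from cell import * gives the robot as it stands. The module is installed in compiled form; this text tells all that it offers.
- The arm moves only by the tool arm_command, never from a script. Its argument "series" is a list of rows, each an object of numbers: "x", "y", "z": the shift along the tool's x, y, z in mm; "rx", "ry", "rz": the turn, a rotation vector about the tool's x, y, z in degrees. A call has 1 to 20 rows; each row is the pose to reach, as a shift and turn from the pose commanded when the call began, along the tool's axes at that moment; what a row does not reach only later rows make up. A row lasts 1/10 s, in which the tool goes at most 50 mm and 8.59 degrees, less where a joint would pass 70% of its speed; a pose out of reach is approached as far as the arm can. A call with a gripper value outside its range is refused whole. "hand" is the finger opening in mm, from 0 to 91.8, set as the call begins (left out, the last holds). The fingers move at their own pace and stop on an object; "squeeze" is the grip in N (left out, the last holds). Time passes only in rows, so rows that repeat a pose let the fingers close. It gives the time, the measured TCP pose, the force, the opening and the grip force at its end, in the units of the state.
- observe(): the state, without advancing time (a new reading comes with each control period).
- read_camera(name): name is "side" or "top"; returns a dict with "pixels" (480x640x3 uint8, blue, green, red), "K" (3x3 intrinsics, pixels), "k1" (the pictures are not rectified: a ray, as slopes to the right and down, at radius r is drawn at 1 + k1 r^2 times it, then the intrinsics apply), "rvec" (rotation vector, rad) and "tvec" (3), from world to camera coordinates, as OpenCV has them. Camera axes: x right, y down, z forward; pixel columns grow to the right and rows downward; lengths in m; the calibration is good to about 2 mm. A picture is of the moment at which its call begins. There is no depth.
- hand_in(): hands the job in; it is judged then, once.
Trained networks look in a picture, given as the dict that the camera call returned (one of the last four; its "shot" number tells which), for a name from the list of things; names that differ only in an ending like _2 or _b are one class to them, and where a whole thing is asked for, a point or a joint stands for the part that bears it (a point fixed in the world has none). Each returns a list of dicts, best first, with "confidence" (0 to 1); they miss things now and then, are a little off and sometimes report something else, mostly with a low value. They report only what shows in the picture. A call takes as long as a camera call. They do not tell look-alikes from the thing itself.
- boxes_of(picture, query): "point" ([x, y, z] in m, in world coordinates, good to about 4 mm: the middle of the surface that is visible of it).
- trace(picture, query): "pixels" (480x640 bool, what is visible of it).
- mark_of(picture, query): "point" ([x, y, z] in m, in world coordinates, good to about 4 mm: a listed point, or the origin of a listed thing).
The state is a dict: "time": time; "qpos": joint angles; "qvel": joint speeds; "joint_efforts": joint torques, N m; "tool_pos": TCP position; "tool_rot": TCP orientation; "contact_force": force on the tool from outside, world axes, zero at the start; "torque": the same for the moment, N m; "opening": finger opening in m; "grip_force": force on a finger pad.
Only numpy, scipy, OpenCV 4.12 (cv2) and the standard library are available. Lean on these libraries where they do the work, as an engineer would, in place of code of your own. Each camera call takes 0.05 s, during which the arm holds its last target. There are 200 camera calls.

## Working session

There is one attempt and no reset: what is moved stays moved. The work goes in short steps, Python scripts to look and compute and a tool call to move; the robot and the scene stay as the last step left them, time stands still between calls to the robot, and variables do not carry over. Pictures are saved under pics/ and viewed, at most 10 in all, crops included, and the job is handed in when it is done.

Besides the shell and the picture viewer there is one more tool, called as a command line: name --argument value ..., lists and objects as JSON in quotes. arm_command: Moves the arm, as the interface text tells. Its arguments: {"type":"object","properties":{"series":{"type":"array"},"hand":{"type":"number"},"squeeze":{"type":"number"}},"required":["series"]}

```bash
mkdir -p pics; cat > h.py <<'E'
from cell import *
import numpy as np, cv2
np.set_printoptions(precision=4,suppress=True)
E
python3 - <<'E'
from h import *
s=observe()
print(s)
for n in("top","side"):
    p=read_camera(n); cv2.imwrite(f"pics/{n}1.png",p["pixels"])
    print(n,p["K"],p["k1"],p["rvec"],p["tvec"])
    for q in("brush","brush_grip","stand","stand_floor","jug","jug_floor","descaler","tub","magnifier"):
        print(q,[(np.round(d["point"],4).tolist(),round(d["confidence"],2)) for d in mark_of(p,q)])
E
```

```text
{'time': 0.0, 'qpos': array([-1.355 ,  0.3427,  1.525 , -0.0001,  1.2754, -0.146 ]), 'qvel': array([-0.0006, -0.0006,  0.0017,  0.0007,  0.0013, -0.0001]), 'joint_efforts': array([ -0.0005, -43.1247, -24.4224,   0.0718,   0.0559,  -0.0001]), 'tool_pos': array([ 0.1858, -0.4907,  0.2915]), 'tool_rot': array([-3.14  , -0.0002,  0.3618]), 'contact_force': array([ 0.8836, -0.504 ,  0.9692]), 'torque': array([ 0.0303,  0.0821, -0.0297]), 'grip_force': 0.0, 'opening': 0.0917905546720327}
top [[524.6589   0.     308.1458]
 [  0.     524.6589 234.414 ]
 [  0.       0.       1.    ]] 0.0424103405395081 [ 2.1471 -2.1228  0.1675] [0.0068 0.5423 0.8695]
brush [([0.3884, 0.2719, -0.0017], 0.87), ([0.5233, 0.2503, 0.0005], 0.79)]
brush_grip [([0.5275, 0.2585, 0.1717], 0.83), ([0.3847, 0.2653, 0.1671], 0.56)]
stand [([0.5254, 0.2501, -0.0008], 0.96)]
stand_floor [([0.5275, 0.2537, 0.0059], 0.69), ([0.5032, -0.0315, -0.0011], 0.64)]
jug [([0.5016, -0.0309, -0.0032], 0.86)]
jug_floor [([0.5012, -0.031, 0.0047], 0.68), ([0.5021, -0.0322, -0.0033], 0.66)]
descaler [([0.4632, -0.2808, 0.0012], 0.87)]
tub [([0.6958, 0.1533, 0.0013], 0.62)]
magnifier [([0.6708, -0.1291, -0.0023], 0.83)]
side [[571.5246   0.     323.5309]
 [  0.     571.5246 243.8932]
 [  0.       0.       1.    ]] -0.15688890718337378 [ 0.6953 -2.6062  1.1605] [0.4636 0.2854 0.8764]
brush [([0.3854, 0.2666, -0.0036], 0.61), ([0.5269, 0.2515, 0.0063], 0.59)]
brush_grip [([0.5256, 0.2547, 0.1654], 0.92), ([0.3895, 0.2693, 0.1625], 0.74), ([0.5067, -0.032, 0.0048], 0.3)]
stand [([0.5239, 0.2511, -0.0013], 0.86)]
stand_floor [([0.5307, 0.2538, 0.0039], 0.73)]
jug [([0.5068, -0.0333, -0.0006], 0.81)]
jug_floor [([0.5056, -0.0295, 0.0059], 0.81)]
descaler [([0.4625, -0.2842, 0.0012], 0.9)]
tub [([0.7001, 0.1529, 0.0037], 0.63)]
magnifier [([0.6757, -0.132, -0.0046], 0.93)]
```

View pics/top1.png

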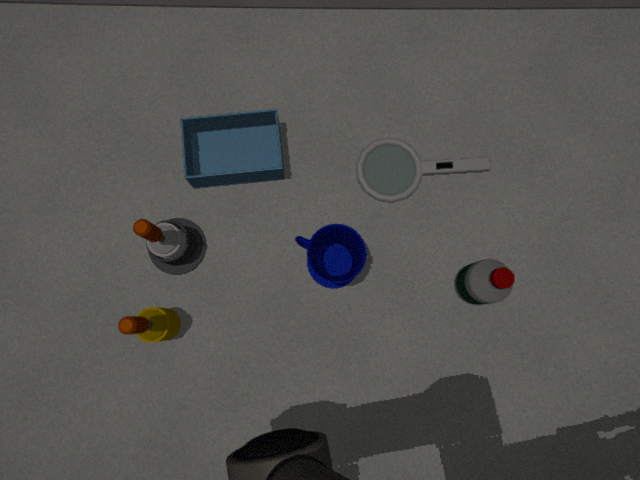

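View pics/side1.png

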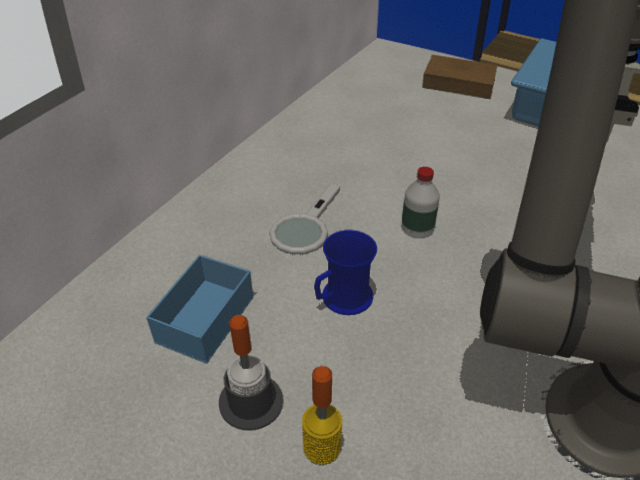

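The top view shows the white-headed brush in the grey stand with its handle top at (148,230), the blue jug at (337,255), bottle (488,282), tub (232,148) and magnifier (390,170). The side view agrees.

Candidates for the brush are the white-headed one in the grey stand (top (148,230), side (240,335)) and a yellow-headed free-standing one (top (130,325), side (322,385)). I choose the white one in the stand.

```bash
cat >> h.py <<'E'
def proj(P,p):
    R=cv2.Rodrigues(np.array(p["rvec"]))[0]; c=np.atleast_2d(P)@R.T+np.ravel(p["tvec"])
    s=c[:,:2]/c[:,2:]; s=s*(1+p["k1"]*(s**2).sum(1,keepdims=True))
    return s@p["K"][:2,:2].T+p["K"][:2,2]
def circ(x,y,z,r,n=60):
    a=np.linspace(0,2*np.pi,n); return np.c_[x+r*np.cos(a),y+r*np.sin(a),0*a+z]
def overlay(p,rings):
    im=cv2.resize(p["pixels"],None,fx=3,fy=3,interpolation=cv2.INTER_CUBIC)
    for x,y,z,r,c in rings: cv2.polylines(im,[np.round(3*proj(circ(x,y,z,r),p)+1).astype(np.int32)],True,c,1)
    return im
E
python3 - <<'E'
from h import *
B=(.5265,.254);S=(.5262,.252);J=(.504,-.0315)
g=(0,255,0);y=(0,255,255)
rings=[(*S,.0025,.052,y),(*S,.07,.036,y),(*B,.206,.013,g),(*B,.136,.013,g),(*J,.125,.048,g),(*J,.006,.034,y),(*J,.002,.048,y)]
t=overlay(read_camera("top"),rings); s=overlay(read_camera("side"),rings)
im=np.hstack([t[600:1000,380:780], s[920:1320,600:1000]])
cv2.imwrite("pics/c1.png",im)
im=np.hstack([t[600:1000,820:1220], s[640:1040,850:1250]])
cv2.imwrite("pics/c2.png",im)
E
```

```text
(no output)
```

View pics/c1.png

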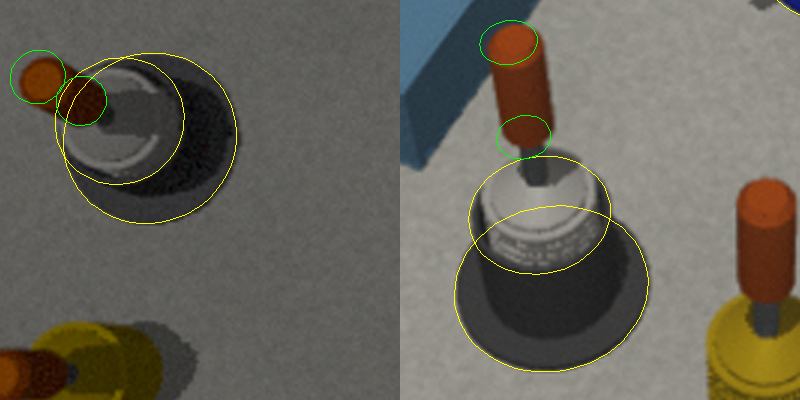

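View pics/c2.png

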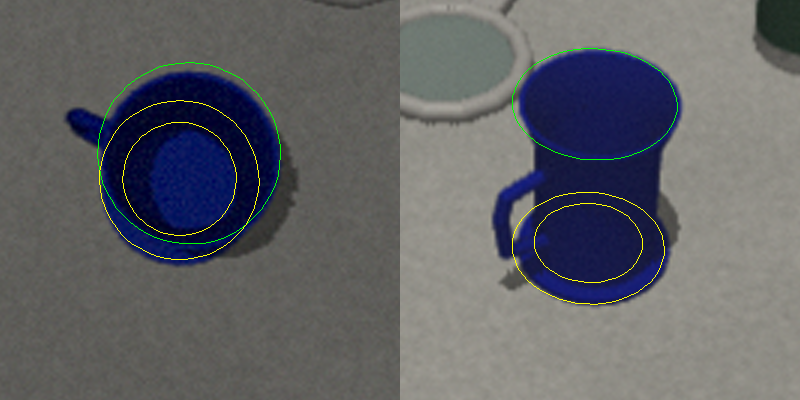

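The left crops show the white bristle head in the grey stand, so the choice is right; the handle sits about 2 mm toward -x and -y of my ring, so I use (0.5245, 0.252). In the right crops the jug rings fit to about 2 mm, so the jug is at (0.502, -0.0315).

arm_command --series '[{"x": 29, "y": -29, "z": -10, "rz": 1}, {"x": 58, "y": -57, "z": -20, "rz": 2}, {"x": 87, "y": -86, "z": -28, "rz": 4}, {"x": 116, "y": -115, "z": -28, "rz": 5}, {"x": 145, "y": -144, "z": -28, "rz": 6}, {"x": 174, "y": -173, "z": -28, "rz": 7}, {"x": 203, "y": -201, "z": -28, "rz": 8}, {"x": 232, "y": -230, "z": -28, "rz": 9}, {"x": 261, "y": -259, "z": -28, "rz": 10}, {"x": 290, "y": -288, "z": -28, "rz": 11}, {"x": 319, "y": -316, "z": -28, "rz": 12}, {"x": 348, "y": -345, "z": -28, "rz": 13}, {"x": 377, "y": -374, "z": -28, "rz": 14}, {"x": 406, "y": -403, "z": -28, "rz": 15}, {"x": 435, "y": -431, "z": -28, "rz": 16}, {"x": 464, "y": -460, "z": -28, "rz": 17}, {"x": 493, "y": -489, "z": -28, "rz": 18}, {"x": 522, "y": -518, "z": -28, "rz": 19}, {"x": 551, "y": -546, "z": -28, "rz": 20}, {"x": 580, "y": -575, "z": -28, "rz": 20.7}]' --hand 91.8

```text
invalid input
```

arm_command --series '[{"x": 29, "y": -29, "z": -10, "rx": 0, "ry": 0, "rz": 1}, {"x": 58, "y": -57, "z": -28, "rx": 0, "ry": 0, "rz": 2}]'

```text
time: 1.3
tool_pos: [0.2197, -0.4162, 0.3191]
tool_rot: [-3.138, -0.0, 0.324]
contact_force: [0.7, -0.4, 1.0]
opening: 0.0919
grip_force: 0.0
```

arm_command --series '[{"x": 31, "y": -33, "z": 0, "rx": 0, "ry": 0, "rz": 1}, {"x": 63, "y": -67, "z": 0, "rx": 0, "ry": 0, "rz": 2}, {"x": 126, "y": -134, "z": 0, "rx": 0, "ry": 0, "rz": 5}, {"x": 157, "y": -167, "z": 0, "rx": 0, "ry": 0, "rz": 6}, {"x": 189, "y": -200, "z": 0, "rx": 0, "ry": 0, "rz": 7}, {"x": 252, "y": -267, "z": 0, "rx": 0, "ry": 0, "rz": 9}, {"x": 283, "y": -301, "z": 0, "rx": 0, "ry": 0, "rz": 11}, {"x": 346, "y": -368, "z": 0, "rx": 0, "ry": 0, "rz": 13}, {"x": 378, "y": -401, "z": 0, "rx": 0, "ry": 0, "rz": 14}, {"x": 440, "y": -468, "z": 0, "rx": 0, "ry": 0, "rz": 16}, {"x": 503, "y": -535, "z": 0, "rx": 0, "ry": 0, "rz": 18.7}, {"x": 503, "y": -535, "z": 0, "rx": 0, "ry": 0, "rz": 18.7}, {"x": 503, "y": -535, "z": 0, "rx": 0, "ry": 0, "rz": 18.7}, {"x": 503, "y": -535, "z": 0, "rx": 0, "ry": 0, "rz": 18.7}, {"x": 503, "y": -535, "z": 0, "rx": 0, "ry": 0, "rz": 18.7}, {"x": 503, "y": -535, "z": 0, "rx": 0, "ry": 0, "rz": 18.7}, {"x": 503, "y": -535, "z": 0, "rx": 0, "ry": 0, "rz": 18.7}, {"x": 503, "y": -535, "z": 0, "rx": 0, "ry": 0, "rz": 18.7}]'

```text
time: 3.1
tool_pos: [0.5242, 0.2503, 0.3201]
tool_rot: [3.141, 0.0, 0.0]
contact_force: [1.2, -0.1, 0.1]
opening: 0.0914
grip_force: 0.0
```

arm_command --series '[{"x": 0, "y": -2, "z": 20, "rx": 0, "ry": 0, "rz": 0}, {"x": 0, "y": -2, "z": 40, "rx": 0, "ry": 0, "rz": 0}, {"x": 0, "y": -2, "z": 60, "rx": 0, "ry": 0, "rz": 0}, {"x": 0, "y": -2, "z": 80, "rx": 0, "ry": 0, "rz": 0}, {"x": 0, "y": -2, "z": 92, "rx": 0, "ry": 0, "rz": 0}, {"x": 0, "y": -2, "z": 100, "rx": 0, "ry": 0, "rz": 0}, {"x": 0, "y": -2, "z": 100, "rx": 0, "ry": 0, "rz": 0}, {"x": 0, "y": -2, "z": 100, "rx": 0, "ry": 0, "rz": 0}]'

```text
time: 3.9
tool_pos: [0.5248, 0.2529, 0.221]
tool_rot: [-3.141, -0.001, 0.0]
contact_force: [-0.2, -0.1, 1.0]
opening: 0.0918
grip_force: 0.0
```

```bash
python3 - <<'E'
from h import *
t=read_camera("top"); s=read_camera("side")
t=cv2.resize(t["pixels"],None,fx=3,fy=3)[500:1000,280:680]; s=cv2.resize(s["pixels"],None,fx=3,fy=3)[820:1320,600:1000]
cv2.imwrite("pics/g1.png",np.hstack([t,s]))
print(observe()["tool_pos"])
E
```

```text
[0.5249 0.2531 0.2212]
```

View pics/g1.png

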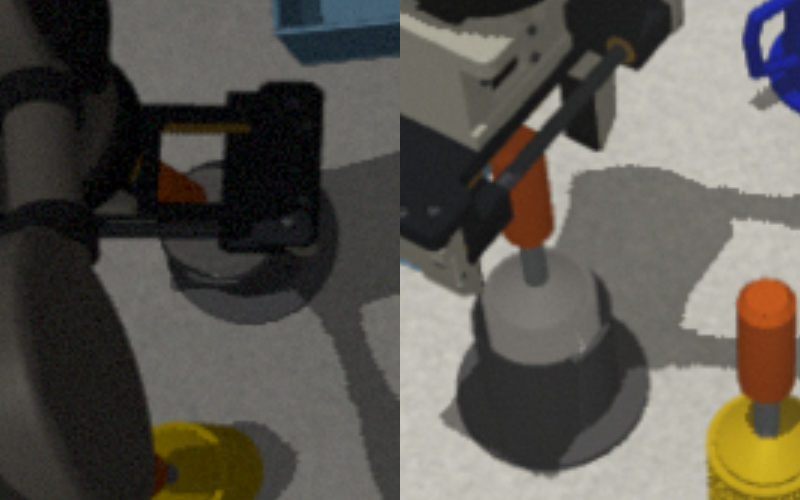

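The orange handle at crop (520,185) lies between the two open fingers, so I close.

arm_command --series '[{"x": 0, "y": 0, "z": 0, "rx": 0, "ry": 0, "rz": 0}, {"x": 0, "y": 0, "z": 0, "rx": 0, "ry": 0, "rz": 0}, {"x": 0, "y": 0, "z": 0, "rx": 0, "ry": 0, "rz": 0}, {"x": 0, "y": 0, "z": 0, "rx": 0, "ry": 0, "rz": 0}, {"x": 0, "y": 0, "z": 0, "rx": 0, "ry": 0, "rz": 0}, {"x": 0, "y": 0, "z": 0, "rx": 0, "ry": 0, "rz": 0}, {"x": 0, "y": 0, "z": 0, "rx": 0, "ry": 0, "rz": 0}, {"x": 0, "y": 0, "z": 0, "rx": 0, "ry": 0, "rz": 0}]' --hand 10 --squeeze 40

```text
time: 4.8
tool_pos: [0.5245, 0.253, 0.2201]
tool_rot: [3.141, 0.0, 0.0]
contact_force: [-0.1, -0.3, 0.5]
opening: 0.0324
grip_force: 0.0
```

arm_command --series '[{"x": 0, "y": 0, "z": 0, "rx": 0, "ry": 0, "rz": 0}, {"x": 0, "y": 0, "z": 0, "rx": 0, "ry": 0, "rz": 0}, {"x": 0, "y": 0, "z": 0, "rx": 0, "ry": 0, "rz": 0}, {"x": 0, "y": 0, "z": 0, "rx": 0, "ry": 0, "rz": 0}, {"x": 0, "y": 0, "z": 0, "rx": 0, "ry": 0, "rz": 0}]'

```text
time: 5.3
tool_pos: [0.5245, 0.253, 0.2201]
tool_rot: [3.141, 0.0, 0.001]
contact_force: [0.5, 0.2, -0.6]
opening: 0.0255
grip_force: 40.0
```

arm_command --series '[{"x": 0, "y": 0, "z": -10, "rx": 0, "ry": 0, "rz": 0}, {"x": 0, "y": 0, "z": -25, "rx": 0, "ry": 0, "rz": 0}, {"x": 0, "y": 0, "z": -45, "rx": 0, "ry": 0, "rz": 0}, {"x": 0, "y": 0, "z": -65, "rx": 0, "ry": 0, "rz": 0}, {"x": 0, "y": 0, "z": -85, "rx": 0, "ry": 0, "rz": 0}, {"x": 0, "y": 0, "z": -105, "rx": 0, "ry": 0, "rz": 0}, {"x": 0, "y": 0, "z": -125, "rx": 0, "ry": 0, "rz": 0}, {"x": 0, "y": 0, "z": -140, "rx": 0, "ry": 0, "rz": 0}, {"x": 0, "y": 0, "z": -150, "rx": 0, "ry": 0, "rz": 0}, {"x": 0, "y": 0, "z": -150, "rx": 0, "ry": 0, "rz": 0}]'

```text
time: 6.3
tool_pos: [0.5247, 0.2531, 0.3719]
tool_rot: [-3.141, -0.003, 0.001]
contact_force: [0.1, -0.0, -0.7]
opening: 0.0255
grip_force: 40.0
```

arm_command --series '[{"x": -1, "y": 15, "z": 0, "rx": 0, "ry": 0, "rz": 0}, {"x": -3, "y": 40, "z": 0, "rx": 0, "ry": 0, "rz": 0}, {"x": -5, "y": 70, "z": 0, "rx": 0, "ry": 0, "rz": 0}, {"x": -8, "y": 100, "z": 0, "rx": 0, "ry": 0, "rz": 0}, {"x": -10, "y": 130, "z": 0, "rx": 0, "ry": 0, "rz": 0}, {"x": -12, "y": 160, "z": 0, "rx": 0, "ry": 0, "rz": 0}, {"x": -15, "y": 190, "z": 0, "rx": 0, "ry": 0, "rz": 0}, {"x": -17, "y": 220, "z": 0, "rx": 0, "ry": 0, "rz": 0}, {"x": -19, "y": 250, "z": 0, "rx": 0, "ry": 0, "rz": 0}, {"x": -21, "y": 272, "z": 0, "rx": 0, "ry": 0, "rz": 0}, {"x": -22, "y": 284, "z": 0, "rx": 0, "ry": 0, "rz": 0}, {"x": -22, "y": 284, "z": 0, "rx": 0, "ry": 0, "rz": 0}, {"x": -22, "y": 284, "z": 0, "rx": 0, "ry": 0, "rz": 0}, {"x": -22, "y": 284, "z": 0, "rx": 0, "ry": 0, "rz": 0}]'

```text
time: 7.7
tool_pos: [0.5026, -0.0301, 0.37]
tool_rot: [-3.141, 0.0, 0.002]
contact_force: [0.3, 0.3, -1.5]
opening: 0.0253
grip_force: 40.0
```

```bash
python3 - <<'E'
from h import *
for n in("top","side"):
    p=read_camera(n)
    B=observe()["tool_pos"][:2]; b0=observe()["tool_pos"][2]-.214; J=(.502,-.0315); g=(0,255,0);y=(0,255,255)
    im=overlay(p,[(*J,.125,.048,y),(*J,.002,.048,y),(*B,b0,.0285,g),(*B,b0+.085,.0285,g)])
    u=proj([*J,.17],p)[0]*3; x0=int(max(0,u[0]-200)); y0=int(max(0,u[1]-250))
    globals()[n]=im[y0:y0+500,x0:x0+400]
    for q in("brush","jug","jug_floor"):
        print(n,q,[(np.round(d["point"],4).tolist(),round(d["confidence"],2)) for d in mark_of(p,q)])
cv2.imwrite("pics/j1.png",np.hstack([top,side])); print(observe()["tool_pos"],observe()["grip_force"])
E
```

```text
top brush [([0.5026, -0.0324, 0.1499], 0.89), ([0.3889, 0.2689, -0.0048], 0.58)]
top jug [([0.5004, -0.0279, 0.0003], 0.77)]
top jug_floor [([0.5042, -0.0314, 0.0055], 0.81)]
side brush [([0.3883, 0.2666, -0.0065], 0.88), ([0.5069, -0.0296, 0.1526], 0.69)]
side jug [([0.5088, -0.0305, -0.0019], 0.55)]
side jug_floor [([0.506, -0.0324, 0.0072], 0.67)]
[ 0.5027 -0.0308  0.3702] 39.999960064888
```

View pics/j1.png

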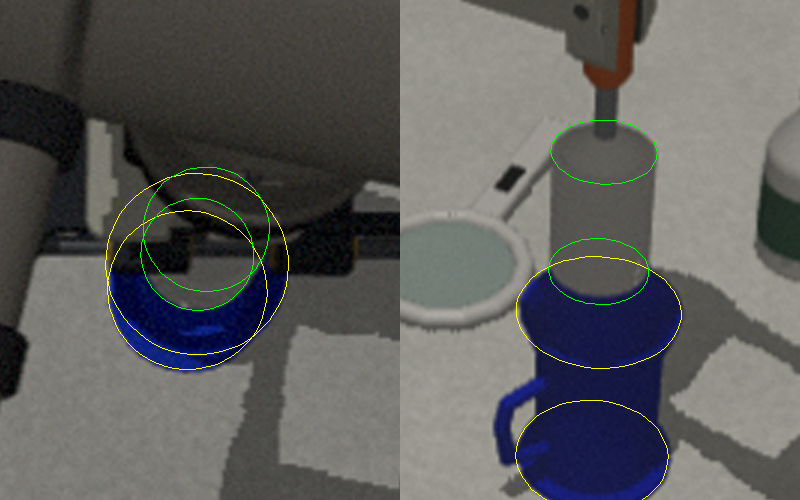

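The brush head hangs centred over the jug mouth (side crop: head bottom about (600,275), rim centre (600,312)), so I lower it.

arm_command --series '[{"x": 0, "y": 0, "z": 15, "rx": 0, "ry": 0, "rz": 0}, {"x": 0, "y": 0, "z": 30, "rx": 0, "ry": 0, "rz": 0}, {"x": 0, "y": 0, "z": 45, "rx": 0, "ry": 0, "rz": 0}, {"x": 0, "y": 0, "z": 60, "rx": 0, "ry": 0, "rz": 0}, {"x": 0, "y": 0, "z": 70, "rx": 0, "ry": 0, "rz": 0}, {"x": 0, "y": 0, "z": 80, "rx": 0, "ry": 0, "rz": 0}, {"x": 0, "y": 0, "z": 90, "rx": 0, "ry": 0, "rz": 0}, {"x": 0, "y": 0, "z": 90, "rx": 0, "ry": 0, "rz": 0}]'

```text
time: 8.9
tool_pos: [0.5022, -0.0309, 0.279]
tool_rot: [-3.141, 0.002, 0.001]
contact_force: [0.9, -0.0, -1.9]
opening: 0.0253
grip_force: 40.0
```

arm_command --series '[{"x": 0, "y": 0, "z": 15, "rx": 0, "ry": 0, "rz": 0}, {"x": 0, "y": 0, "z": 30, "rx": 0, "ry": 0, "rz": 0}, {"x": 0, "y": 0, "z": 42, "rx": 0, "ry": 0, "rz": 0}, {"x": 0, "y": 0, "z": 50, "rx": 0, "ry": 0, "rz": 0}, {"x": 0, "y": 0, "z": 54, "rx": 0, "ry": 0, "rz": 0}, {"x": 0, "y": 0, "z": 54, "rx": 0, "ry": 0, "rz": 0}, {"x": 0, "y": 0, "z": 54, "rx": 0, "ry": 0, "rz": 0}]'

```text
time: 9.6
tool_pos: [0.503, -0.0311, 0.2268]
tool_rot: [3.141, -0.001, 0.001]
contact_force: [-0.9, 0.3, -1.9]
opening: 0.0251
grip_force: 40.0
```

arm_command --series '[{"x": 0, "y": 0, "z": 4, "rx": 0, "ry": 0, "rz": 0}, {"x": 0, "y": 0, "z": 4, "rx": 0, "ry": 0, "rz": 0}, {"x": 0, "y": 0, "z": 4, "rx": 0, "ry": 0, "rz": 0}, {"x": 0, "y": 0, "z": -15, "rx": 0, "ry": 0, "rz": 0}, {"x": 0, "y": 0, "z": -35, "rx": 0, "ry": 0, "rz": 0}, {"x": 0, "y": 0, "z": -55, "rx": 0, "ry": 0, "rz": 0}, {"x": 0, "y": 0, "z": -70, "rx": 0, "ry": 0, "rz": 0}, {"x": 0, "y": 0, "z": -70, "rx": 0, "ry": 0, "rz": 0}, {"x": 0, "y": 0, "z": -70, "rx": 0, "ry": 0, "rz": 0}]'

```text
time: 10.5
tool_pos: [0.5025, -0.031, 0.2959]
tool_rot: [3.142, -0.0, 0.001]
contact_force: [0.3, 0.2, -1.2]
opening: 0.0252
grip_force: 40.0
```

arm_command --series '[{"x": 0, "y": 0, "z": 15, "rx": 0, "ry": 0, "rz": 0}, {"x": 0, "y": 0, "z": 35, "rx": 0, "ry": 0, "rz": 0}, {"x": 0, "y": 0, "z": 52, "rx": 0, "ry": 0, "rz": 0}, {"x": 0, "y": 0, "z": 66, "rx": 0, "ry": 0, "rz": 0}, {"x": 0, "y": 0, "z": 74, "rx": 0, "ry": 0, "rz": 0}, {"x": 0, "y": 0, "z": 74, "rx": 0, "ry": 0, "rz": 0}, {"x": 0, "y": 0, "z": 74, "rx": 0, "ry": 0, "rz": 0}, {"x": 0, "y": 0, "z": 74, "rx": 0, "ry": 0, "rz": 0}]'

```text
time: 11.3
tool_pos: [0.5026, -0.031, 0.2222]
tool_rot: [3.142, 0.0, 0.001]
contact_force: [1.3, 0.3, -1.4]
opening: 0.0251
grip_force: 40.0
```

arm_command --series '[{"x": 0, "y": 0, "z": -15, "rx": 0, "ry": 0, "rz": 0}, {"x": 0, "y": 0, "z": -35, "rx": 0, "ry": 0, "rz": 0}, {"x": 0, "y": 0, "z": -55, "rx": 0, "ry": 0, "rz": 0}, {"x": 0, "y": 0, "z": -74, "rx": 0, "ry": 0, "rz": 0}, {"x": 0, "y": 0, "z": -74, "rx": 0, "ry": 0, "rz": 0}, {"x": 0, "y": 0, "z": -74, "rx": 0, "ry": 0, "rz": 0}]'

```text
time: 11.9
tool_pos: [0.5025, -0.031, 0.2959]
tool_rot: [3.141, -0.0, 0.001]
contact_force: [0.2, 0.0, -1.5]
opening: 0.0249
grip_force: 40.0
```

arm_command --series '[{"x": 0, "y": 0, "z": 15, "rx": 0, "ry": 0, "rz": 0}, {"x": 0, "y": 0, "z": 35, "rx": 0, "ry": 0, "rz": 0}, {"x": 0, "y": 0, "z": 52, "rx": 0, "ry": 0, "rz": 0}, {"x": 0, "y": 0, "z": 66, "rx": 0, "ry": 0, "rz": 0}, {"x": 0, "y": 0, "z": 74, "rx": 0, "ry": 0, "rz": 0}, {"x": 0, "y": 0, "z": 74, "rx": 0, "ry": 0, "rz": 0}, {"x": 0, "y": 0, "z": 74, "rx": 0, "ry": 0, "rz": 0}, {"x": 0, "y": 0, "z": 74, "rx": 0, "ry": 0, "rz": 0}]'

```text
time: 12.7
tool_pos: [0.5026, -0.031, 0.2221]
tool_rot: [3.142, 0.0, 0.001]
contact_force: [0.3, -0.3, -1.1]
opening: 0.0254
grip_force: 40.0
```

arm_command --series '[{"x": 0, "y": 0, "z": -15, "rx": 0, "ry": 0, "rz": 0}, {"x": 0, "y": 0, "z": -35, "rx": 0, "ry": 0, "rz": 0}, {"x": 0, "y": 0, "z": -55, "rx": 0, "ry": 0, "rz": 0}, {"x": 0, "y": 0, "z": -75, "rx": 0, "ry": 0, "rz": 0}, {"x": 0, "y": 0, "z": -95, "rx": 0, "ry": 0, "rz": 0}, {"x": 0, "y": 0, "z": -115, "rx": 0, "ry": 0, "rz": 0}, {"x": 0, "y": 0, "z": -135, "rx": 0, "ry": 0, "rz": 0}, {"x": 0, "y": 0, "z": -150, "rx": 0, "ry": 0, "rz": 0}, {"x": 0, "y": 0, "z": -150, "rx": 0, "ry": 0, "rz": 0}]'

```text
time: 13.6
tool_pos: [0.5032, -0.0311, 0.3744]
tool_rot: [3.14, -0.005, 0.001]
contact_force: [0.8, -0.2, -1.3]
opening: 0.0251
grip_force: 40.0
```

arm_command --series '[{"x": 1, "y": -15, "z": 0, "rx": 0, "ry": 0, "rz": 0}, {"x": 3, "y": -40, "z": 0, "rx": 0, "ry": 0, "rz": 0}, {"x": 5, "y": -70, "z": 0, "rx": 0, "ry": 0, "rz": 0}, {"x": 8, "y": -100, "z": 0, "rx": 0, "ry": 0, "rz": 0}, {"x": 10, "y": -130, "z": 0, "rx": 0, "ry": 0, "rz": 0}, {"x": 12, "y": -160, "z": 0, "rx": 0, "ry": 0, "rz": 0}, {"x": 15, "y": -190, "z": 0, "rx": 0, "ry": 0, "rz": 0}, {"x": 17, "y": -220, "z": 0, "rx": 0, "ry": 0, "rz": 0}, {"x": 19, "y": -250, "z": 0, "rx": 0, "ry": 0, "rz": 0}, {"x": 21, "y": -272, "z": 0, "rx": 0, "ry": 0, "rz": 0}, {"x": 22, "y": -283, "z": 0, "rx": 0, "ry": 0, "rz": 0}, {"x": 22, "y": -283, "z": 0, "rx": 0, "ry": 0, "rz": 0}, {"x": 22, "y": -283, "z": 0, "rx": 0, "ry": 0, "rz": 0}, {"x": 22, "y": -283, "z": 0, "rx": 0, "ry": 0, "rz": 0}]'

```text
time: 15.0
tool_pos: [0.5245, 0.251, 0.3721]
tool_rot: [3.141, 0.0, -0.001]
contact_force: [0.2, -0.7, -1.1]
opening: 0.0254
grip_force: 40.0
```

```bash
python3 - <<'E'
from h import *
for n in("top","side"):
    p=read_camera(n)
    B=observe()["tool_pos"][:2]; b0=observe()["tool_pos"][2]-.214; S=(.526,.252); g=(0,255,0);y=(0,255,255)
    im=overlay(p,[(*S,.07,.036,y),(*S,.0025,.052,y),(*B,b0,.0285,g),(*B,b0+.085,.0285,g)])
    u=proj([*S,.14],p)[0]*3; x0=int(max(0,u[0]-200)); y0=int(max(0,u[1]-250))
    globals()[n]=im[y0:y0+500,x0:x0+400]
    for q in("brush","stand","jug"):
        print(n,q,[(np.round(d["point"],4).tolist(),round(d["confidence"],2)) for d in mark_of(p,q)])
cv2.imwrite("pics/s1.png",np.hstack([top,side])); print(observe()["tool_pos"],observe()["grip_force"])
E
```

```text
top brush [([0.3875, 0.2699, -0.0011], 0.94), ([0.5267, 0.2454, 0.1529], 0.83)]
top stand [([0.5267, 0.2511, 0.0004], 0.59)]
top jug [([0.5048, -0.0295, -0.0055], 0.78), ([0.4624, -0.2808, -0.0004], 0.57), ([0.6989, 0.1535, 0.0003], 0.54)]
side brush [([0.3894, 0.2686, -0.0024], 0.83), ([0.5254, 0.2526, 0.1578], 0.59)]
side stand [([0.5244, 0.2512, -0.0011], 0.93)]
side jug [([0.5058, -0.0309, -0.0015], 0.69), ([0.7004, 0.1519, 0.0043], 0.17)]
[0.5245 0.2518 0.3723] 39.99978840351105
```

View pics/s1.png

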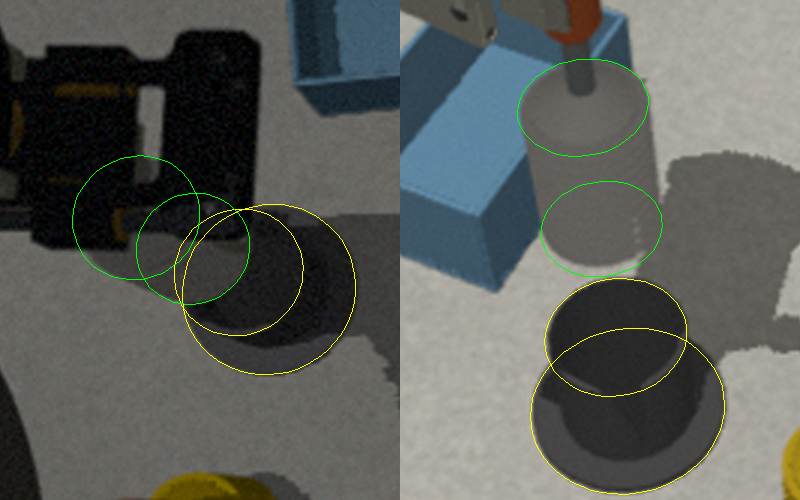

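The brush head sits in line above the empty stand (side crop: head bottom (597,245), rim centre (615,337)), so I lower it.

arm_command --series '[{"x": 1, "y": 0, "z": 20, "rx": 0, "ry": 0, "rz": 0}, {"x": 1, "y": 0, "z": 40, "rx": 0, "ry": 0, "rz": 0}, {"x": 1, "y": 0, "z": 60, "rx": 0, "ry": 0, "rz": 0}, {"x": 1, "y": 0, "z": 75, "rx": 0, "ry": 0, "rz": 0}, {"x": 1, "y": 0, "z": 85, "rx": 0, "ry": 0, "rz": 0}, {"x": 1, "y": 0, "z": 95, "rx": 0, "ry": 0, "rz": 0}, {"x": 1, "y": 0, "z": 105, "rx": 0, "ry": 0, "rz": 0}, {"x": 1, "y": 0, "z": 105, "rx": 0, "ry": 0, "rz": 0}]'

```text
time: 16.2
tool_pos: [0.5251, 0.2519, 0.2659]
tool_rot: [3.141, 0.002, 0.0]
contact_force: [-0.8, 0.1, -1.2]
opening: 0.0258
grip_force: 40.0
```

arm_command --series '[{"x": 0, "y": 0, "z": 10, "rx": 0, "ry": 0, "rz": 0}, {"x": 0, "y": 0, "z": 20, "rx": 0, "ry": 0, "rz": 0}, {"x": 0, "y": 0, "z": 30, "rx": 0, "ry": 0, "rz": 0}, {"x": 0, "y": 0, "z": 38, "rx": 0, "ry": 0, "rz": 0}, {"x": 0, "y": 0, "z": 43, "rx": 0, "ry": 0, "rz": 0}, {"x": 0, "y": 0, "z": 45, "rx": 0, "ry": 0, "rz": 0}, {"x": 0, "y": 0, "z": 45, "rx": 0, "ry": 0, "rz": 0}, {"x": 0, "y": 0, "z": 45, "rx": 0, "ry": 0, "rz": 0}]'

```text
time: 17.0
tool_pos: [0.5257, 0.2521, 0.2225]
tool_rot: [-3.141, -0.001, 0.001]
contact_force: [-0.7, 0.8, -1.7]
opening: 0.0252
grip_force: 40.0
```

Feel for the floor in the last 2–3 mm.

arm_command --series '[{"x": 0, "y": 0, "z": 1, "rx": 0, "ry": 0, "rz": 0}, {"x": 0, "y": 0, "z": 2, "rx": 0, "ry": 0, "rz": 0}, {"x": 0, "y": 0, "z": 2.5, "rx": 0, "ry": 0, "rz": 0}, {"x": 0, "y": 0, "z": 2.5, "rx": 0, "ry": 0, "rz": 0}, {"x": 0, "y": 0, "z": 2.5, "rx": 0, "ry": 0, "rz": 0}]'

```text
time: 17.5
tool_pos: [0.5255, 0.252, 0.2197]
tool_rot: [3.142, -0.0, 0.001]
contact_force: [0.3, 0.2, -1.6]
opening: 0.0252
grip_force: 40.0
```

arm_command --series '[{"x": 0, "y": 0, "z": 0.5, "rx": 0, "ry": 0, "rz": 0}, {"x": 0, "y": 0, "z": 1, "rx": 0, "ry": 0, "rz": 0}, {"x": 0, "y": 0, "z": 1, "rx": 0, "ry": 0, "rz": 0}]'

```text
time: 17.8
tool_pos: [0.5257, 0.252, 0.2197]
tool_rot: [-3.141, -0.001, 0.001]
contact_force: [-2.2, -0.6, 5.6]
opening: 0.0254
grip_force: 40.0
```

The floor is felt (force up to +5.6 N), so I release by opening fully, then retreat upward.

arm_command --series '[{"x": 0, "y": 0, "z": 0, "rx": 0, "ry": 0, "rz": 0}, {"x": 0, "y": 0, "z": 0, "rx": 0, "ry": 0, "rz": 0}, {"x": 0, "y": 0, "z": 0, "rx": 0, "ry": 0, "rz": 0}, {"x": 0, "y": 0, "z": 0, "rx": 0, "ry": 0, "rz": 0}, {"x": 0, "y": 0, "z": 0, "rx": 0, "ry": 0, "rz": 0}, {"x": 0, "y": 0, "z": 0, "rx": 0, "ry": 0, "rz": 0}, {"x": 0, "y": 0, "z": 0, "rx": 0, "ry": 0, "rz": 0}, {"x": 0, "y": 0, "z": 0, "rx": 0, "ry": 0, "rz": 0}, {"x": 0, "y": 0, "z": 0, "rx": 0, "ry": 0, "rz": 0}, {"x": 0, "y": 0, "z": 0, "rx": 0, "ry": 0, "rz": 0}]' --hand 90

```text
time: 18.8
tool_pos: [0.5255, 0.252, 0.2187]
tool_rot: [3.142, -0.0, 0.001]
contact_force: [-0.2, 0.0, -0.5]
opening: 0.0897
grip_force: 0.0
```

arm_command --series '[{"x": 0, "y": 0, "z": -10, "rx": 0, "ry": 0, "rz": 0}, {"x": 0, "y": 0, "z": -25, "rx": 0, "ry": 0, "rz": 0}, {"x": 0, "y": 0, "z": -45, "rx": 0, "ry": 0, "rz": 0}, {"x": 0, "y": 0, "z": -65, "rx": 0, "ry": 0, "rz": 0}, {"x": 0, "y": 0, "z": -85, "rx": 0, "ry": 0, "rz": 0}, {"x": 0, "y": 0, "z": -105, "rx": 0, "ry": 0, "rz": 0}, {"x": 0, "y": 0, "z": -125, "rx": 0, "ry": 0, "rz": 0}, {"x": 0, "y": 0, "z": -140, "rx": 0, "ry": 0, "rz": 0}, {"x": 0, "y": 0, "z": -140, "rx": 0, "ry": 0, "rz": 0}, {"x": 0, "y": 0, "z": -140, "rx": 0, "ry": 0, "rz": 0}]'

```text
time: 19.8
tool_pos: [0.5254, 0.252, 0.3588]
tool_rot: [-3.142, -0.0, 0.001]
contact_force: [0.0, -0.4, 0.4]
opening: 0.09
grip_force: 0.0
```

```bash
python3 - <<'E'
from h import *
p=read_camera("side"); cv2.imwrite("pics/end.png",p["pixels"])
for q in("brush","brush_grip","jug"): print(q,[(np.round(d["point"],4).tolist(),round(d["confidence"],2)) for d in mark_of(p,q)])
print(observe()["tool_pos"],observe()["opening"],observe()["contact_force"])
E
```

```text
brush [([0.388, 0.2671, -0.0027], 0.91), ([0.5264, 0.2541, 0.0021], 0.76), ([0.6779, -0.1324, 0.0013], 0.64)]
brush_grip [([0.3889, 0.2666, 0.1628], 0.91), ([0.5275, 0.2518, 0.169], 0.59)]
jug [([0.5066, -0.0305, -0.0031], 0.66)]
[0.5252 0.2519 0.3577] 0.08981533245679303 [-0.1065  0.2325 -0.0058]
```

View pics/end.png

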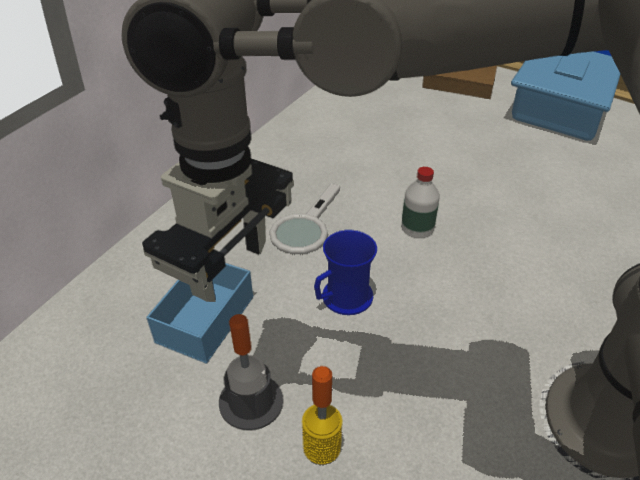

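The brush stands upright in its stand at (243,345), the jug stands unmoved at (348,270), the bystanders are where they were and the gripper is clear.

```bash
python3 -c "
from cell import *
print(hand_in())"
```

```text
the job is handed in; nothing more can be done
None
```

I scrubbed the jug with three pushes to the bottom, put the brush back upright in its stand and let go; the last picture showed the jug and bystanders unmoved, and I handed the job in at about 20 s without seeing a verdict.

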